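# Bring the red jar round and hold the washer carousel

## Robot

A 6-joint arm with a two-finger parallel gripper is mounted at the origin on the work surface. World frame = base frame: x ahead of the robot, y to its left, z up, the work surface at z = 0. Lengths are in m, angles in rad, forces in N, time in s.
With the tool pointing down it reaches from about 0.4 to 0.825 m from the base axis. Payload 7 kg.
Tool frame: the origin (TCP) lies midway between the tips of the shut fingers; the grasp point (between the pads) lies hold_point_z behind it (hold_point_z is the distance from the TCP to the grasp point, in m); z points along the fingers, y is the line along which they close (so a half turn about z gives the same grasp; the last joint's range is limited). The gripper opens to 88 mm and grips with 3 to 60 N. Pads are 19 mm wide; open, the fingers measure 130 mm over their backs; the gripper's body (78 mm by 193 mm) begins 47 mm behind the grasp point.
Start: joints at [1.547, 0.359, 0.012, 0, -1.224, -0.288], TCP at [0.207, 0.642, 0.227] pointing down, gripper open.
Joint ranges: [-3.07, 3.07], [-1.43, 2.12], [-1.02, 1.25], [-3.03, 1.67], [-3.05, -0], [-3.03, 3.03]. Speed limits (rad/s): [2.39, 2.39, 3.01, 3.14, 3.14, 3.14].

## Interface

Orientations are given as [roll, pitch, yaw] about the fixed x, y, z axes, in that order (R = Rz(yaw) Ry(pitch) Rx(roll)).
In Python, from station import * gives the robot as it stands.
- The arm moves only by the tool apply_moves, never from a script. Its argument "steps" is a list of rows, each an object with "translation": the shift along the world's x, y, z scaled (see below), a list of three; "rotation": the turn, a rotation vector about the world's x, y, z scaled (see below), a list of three. A call has exactly 10 rows; each row is the pose to reach, as a shift and turn from the pose commanded when the call began; what a row does not reach only later rows make up. The controller multiplies each number of a shift by 250 mm and each number of a turn by 30 degrees. A row lasts 1/12 s, in which the tool goes at most 41.7 mm and 7.16 degrees, less where a joint would pass 70% of its speed; a pose out of reach is approached as far as the arm can. A call with a number of a shift or a turn outside -1 to 1 is refused whole. A call with a gripper value outside its range is refused whole. "jaw" is the closure, from -1 (fully open) to 1 (shut), so that 0 is half open, set as the call begins (left out, the last holds). The fingers move at their own pace and stop on an object; "newtons" is the grip in N (left out, the last holds). Time passes only in rows, so rows that repeat a pose let the fingers close, or fill a call up. It gives the time, the measured TCP pose, the force, the opening and the grip force at its end, in the units of the state.
- get_state(): the state, without advancing time (a new reading comes with each control period).
- grab_frame(name): name is "scene" or "top"; returns the picture (384x512x3 uint8, blue, green, red); there is no depth.
- camera_model(name): a dict with "fx", "fy", "cx", "cy" (pixels), "xyz" and "rotation" of the camera in the world. Camera axes: x right, y down, z forward; pixel columns grow to the right and rows downward; lengths in m; the calibration is good to about 2 mm. A picture is of the moment at which its call begins. camera_model takes no time and is no camera call.
- job_done(): hands the job in; it is judged then, once.
The state is a dict: "t": time; "q": joint angles; "qd": joint speeds; "joint_efforts": joint torques, N m; "eef_pos": TCP position; "ee_rot": TCP orientation; "force": force on the tool from outside, world axes, zero at the start; "moment": the same for the moment, N m; "width": finger opening in m; "gripper_force": force on a finger pad.
Only numpy, scipy, OpenCV 4.12 (cv2) and the standard library are available. Lean on these libraries where they do the work, as an engineer would, in place of code of your own. Each camera call takes 0.05 s, during which the arm holds its last target. There are 200 camera calls.

## Task

Slide the washer-jar carousel on its rails towards the robot until its carriage is fully home against the black rubber front stop, then turn the carousel by its orange knob until the jar with the red lid faces front, centred on the carriage's yellow pointer. Finish while still gripping the orange knob, holding the turntable still with the red jar on the pointer and the carriage home, so that a workmate can take washers out; leave the small can and the screwdriver beside the rails where they are.

Things in the scene. Friction and masses are not known exactly. Their poses are not given: they have to be found in the camera images.
- rail_base: Grey slide base fixed to the bench, 480 long x 170 wide x 10 mm, with two steel rails along its own x and a black rubber stop (150 wide, top 40 mm above the bench) across its front end, at x = -153 to -167 mm. Its position and yaw differ each time; its front end points roughly towards the robot. Origin: on the bench surface, exactly under the carousel's turning axis when the carriage is home against the stop. Its +x points away from the front stop along the rails, z up.
- carriage (a joint): Position (m) of the aluminium carriage (270 x 150 mm) that carries the carousel along the rails: 0 = home against the rubber front stop (a hard end), growing as it slides along the base's +x, up to 0.15. It slides with about 2.5 N of friction plus light damping, stays where it is left, and can be moved by the orange knob: the carousel's axis lies at x = joint value, y = 0 in the base's frame.
- carousel (a joint): Angle (rad) of the turntable about its vertical axis: 0 (or any multiple of 2 pi) = red-lidded jar exactly at the front pointer; grows counter-clockwise seen from above. Turns freely both ways, for several full turns, with very little friction (0.04 N m), no detents.
- red_jar (a point): Centre of the top of the red lid of the marked jar (clear, lid 56 mm across, red band round it), 129 mm above the bench and 85 mm from the carousel's axis. It is one of six equal jars fixed on the black turntable (240 mm across) 60 degrees apart; the others have white, blue or grey lids.
- front_mark (a point): Invisible point fixed to the carriage, 85 mm from the carousel's axis towards the front stop, 129 mm above the bench: where the centre of the red lid must be. The yellow pointer, a small tab on the front edge of the carriage just outside the turntable, lies on the same line from the axis.
- can: Bystander, loose: small can 60 mm across, 100 mm high, standing on the bench beside the rails, on the base's +y side. Origin: centre of its underside.
- screwdriver: Bystander, loose: screwdriver with a blue handle, 190 mm long, lying on the bench beside the rails, on the base's -y side. Origin near its middle.
- hub: The orange round knob on the carousel's axis: a plain upright cylinder 44 mm in diameter and 38 mm high, fixed to the carousel and turning with it. Origin: centre of its underside, 152 mm above the bench (its middle is at 171 mm, its top at 190 mm). Round, so it may be gripped from above at any yaw. The jars' lids around and below it reach up to 129 mm above the bench. Its frame turns with the carousel.

How it is judged:
By the outcome, as a careful person would: the job done as asked, in the order asked, and still so for the second after the job is handed in, while the arm keeps its last pose, push and grip.
It also fails if it takes over 48 s, if anything falls off the work surface, if the arm or the gripper's body presses on something with over 40 N, if the wrist force passes 120 N, or if a joint passes its speed limit or range.

## Working session

There is one attempt and no reset: what is moved stays moved. The work goes in short steps, Python scripts to look and compute and a tool call to move; the robot and the scene stay as the last step left them, time stands still between calls to the robot, and variables do not carry over. Pictures are saved under pics/ and viewed, at most 10 in all, crops included, and the job is handed in when it is done.

Besides the shell and the picture viewer there is one more tool, called as name(argument=value, ...) on one line, values as JSON. apply_moves: Moves the arm, as the interface text tells. Shifts and turns lie within -1 to 1; 1 stands for 250 mm of shift or 30 degrees of turn. Its arguments: {"type":"object","properties":{"steps":{"type":"array"},"jaw":{"type":"number"},"newtons":{"type":"number"}},"required":["steps"]}

```bash
mkdir -p pics; python3 - <<'E'
from station import *
import cv2
for n in("top","scene"):
    cv2.imwrite(f"pics/{n}0.png",grab_frame(n)); print(n,camera_model(n))
print(get_state())
E
```

```text
top {'fx': 416.4722667277771, 'fy': 416.4722667277771, 'cx': 253.45366868700566, 'cy': 188.95051463170606, 'xyz': array([0.40659315, 0.04310781, 1.10680842]), 'rotation': array([-3.02113814,  0.01542156, -1.57301465])}
scene {'fx': 421.2297833952371, 'fy': 421.2297833952371, 'cx': 260.4475843750098, 'cy': 196.0956466518206, 'xyz': array([1.01691009, 0.07239007, 0.87603368]), 'rotation': array([-2.57237516e+00,  2.09151059e-03,  1.58882540e+00])}
{'t': 0.1, 'q': array([ 1.54706640e+00,  3.59305811e-01,  1.11831678e-02, -2.93949484e-04,
       -1.22411442e+00, -2.88094599e-01]), 'qd': array([-0.00011033, -0.00265076,  0.00313403,  0.00064157,  0.00047801,
       -0.00074504]), 'joint_efforts': array([-2.23170595e-03, -5.84163165e+01,  2.93751132e+01,  7.01548174e+00,
        1.01262881e-02, -5.84656982e-05]), 'eef_pos': array([0.20698774, 0.64203367, 0.22573935]), 'ee_rot': array([ 3.14013277e+00, -1.44425897e-04, -3.11924500e-01]), 'force': array([-0.57817476,  0.18916465,  0.22546351]), 'moment': array([-0.04360365, -0.03183745,  0.0127115 ]), 'gripper_force': 0.0, 'width': 0.08754746576845363}
```

View pics/top0.png

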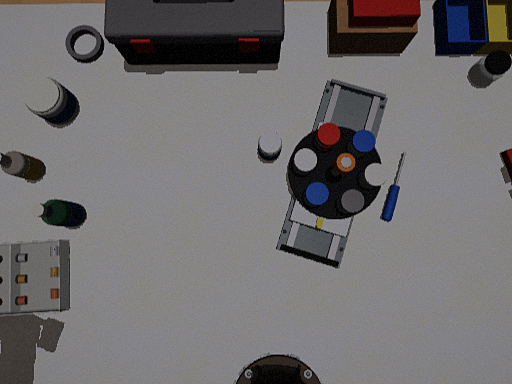

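View pics/scene0.png

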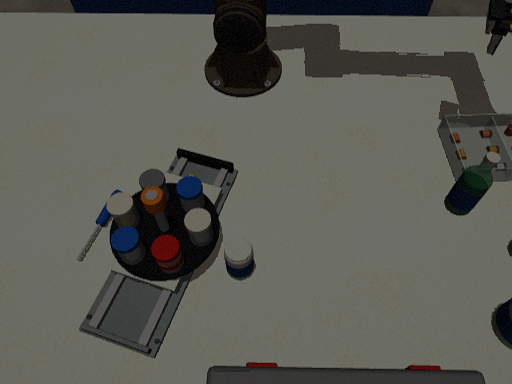

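Top view: the knob is at about (346,162), the red lid at (329,132) and the pointer at (319,223). The rail base runs from (358,85) to its stop at (309,257). I'll enlarge it for a closer reading.

```bash
cat > h.py <<'E'
from station import *
import numpy as np, cv2
from scipy.spatial.transform import Rotation as R
def pix(n,u,v,z):
    c=camera_model(n); d=R.from_euler('xyz',c['rotation']).as_matrix()@[(u-c['cx'])/c['fx'],(v-c['cy'])/c['fy'],1]
    p=np.array(c['xyz']); return p+d*(z-p[2])/d[2]
def proj(n,P):
    c=camera_model(n); q=R.from_euler('xyz',c['rotation']).as_matrix().T@(np.array(P)-c['xyz'])
    return np.array([c['cx']+c['fx']*q[0]/q[2],c['cy']+c['fy']*q[1]/q[2]])
def crop(n,u,v,w,h,k,f):
    im=grab_frame(n)[v:v+h,u:u+w]; im=cv2.convertScaleAbs(im,alpha=1.5)
    cv2.imwrite(f,cv2.resize(im,None,fx=k,fy=k,interpolation=cv2.INTER_CUBIC)); 
E
python3 - <<'E'
from h import *
import station
print([ (k,getattr(station,k)) for k in dir(station) if 'hold' in k.lower()])
crop("top",265,70,150,200,3,"pics/c1.png")
print(pix("top",346,162,.19),pix("top",329,132,.129))
E
```

```text
[('hold_point_z', 0.0188)]
[ 0.57723529 -0.14929884  0.19      ] [ 0.66182924 -0.1235742   0.129     ]
```

View pics/c1.png

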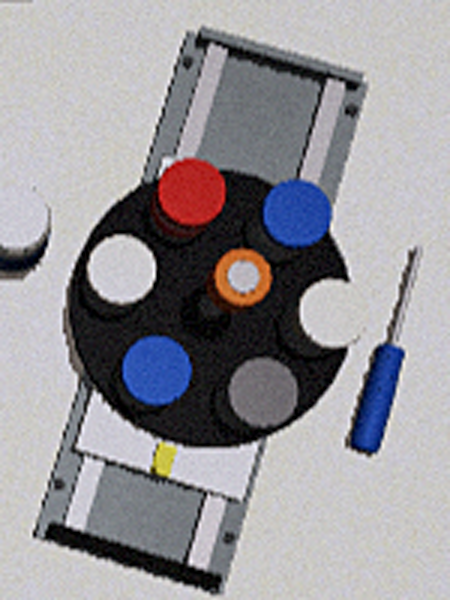

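```bash
python3 - <<'E'
from h import *
P=lambda x,y,z:pix("top",265+x/3,70+y/3,z)[:2]
L=np.array([P(*a,.129) for a in[(192,191),(298,214),(332,313),(263,392),(156,370),(122,269)]])
ax=L.mean(0); print("axis",ax,"knob",P(243,277,.19), np.linalg.norm(L-ax,axis=1))
a=np.arctan2(*(L-ax).T[::-1]); print(np.degrees(a), "red",np.degrees(np.mean(np.unwrap(a+np.arange(6)*np.pi/3))))
fl,fr,rl,rr=[P(*c,.01) for c in[(36,535),(222,592),(190,32),(365,85)]]
f=(fl+fr)/2;r=(rl+rr)/2
print(f,r,np.linalg.norm(r-f),"yaw",np.degrees(np.arctan2(*(r-f)[::-1])),"side",np.degrees(np.arctan2(*(rl-fl)[::-1])),np.degrees(np.arctan2(*(rr-fr)[::-1])),np.linalg.norm(fl-fr))
sl,sr=P(45,530,.04),P(224,580,.04);print("stop",sl,sr,np.linalg.norm(sl-sr))
pt=P(165,459,.03);print("pointer",pt,np.degrees(np.arctan2(*(ax-pt)[::-1])))
E
```

```text
axis [ 0.57664358 -0.14920846] knob [ 0.57648165 -0.1492771 ] [0.08507902 0.0847602  0.08390709 0.08437152 0.08496875 0.08460454]
[  17.60491076  -43.15871864 -102.39773681 -162.16673029  137.51923468
   77.66532653] red 17.511047705479374
[ 0.35880516 -0.08117554] [ 0.81094248 -0.22374462] 0.47408238051208945 yaw -17.50123700243664 side -17.648861472688044 -17.352665075337192 0.1671024686223703
stop [ 0.38808988 -0.00771426] [ 0.34622187 -0.15741628] 0.1554465321138427
pointer [ 0.44803868 -0.11161321] -16.29529814998423
```

apply_moves(steps=[{"translation": [0.037, -0.079, 0.03], "rotation": [0, 0, -0.1]}, {"translation": [0.074, -0.158, 0.06], "rotation": [0, 0, -0.2]}, {"translation": [0.111, -0.237, 0.08], "rotation": [0, 0, -0.3]}, {"translation": [0.148, -0.316, 0.1], "rotation": [0, 0, -0.4]}, {"translation": [0.185, -0.395, 0.1], "rotation": [0, 0, -0.5]}, {"translation": [0.222, -0.474, 0.1], "rotation": [0, 0, -0.6]}, {"translation": [0.259, -0.553, 0.1], "rotation": [0, 0, -0.7]}, {"translation": [0.296, -0.632, 0.1], "rotation": [0, 0, -0.8]}, {"translation": [0.333, -0.711, 0.1], "rotation": [0, 0, -0.9]}, {"translation": [0.37, -0.79, 0.1], "rotation": [0, 0, -1]}], jaw=-1)

```text
t: 0.98
eef_pos: [0.2998, 0.4437, 0.2514]
ee_rot: [3.141, -0.0, -0.838]
force: [0.9, -0.4, 0.6]
width: 0.088
gripper_force: 0.0
```

apply_moves(steps=[{"translation": [0.037, -0.079, 0], "rotation": [0, 0, -0.1]}, {"translation": [0.074, -0.158, 0], "rotation": [0, 0, -0.2]}, {"translation": [0.111, -0.237, 0], "rotation": [0, 0, -0.3]}, {"translation": [0.148, -0.316, 0], "rotation": [0, 0, -0.4]}, {"translation": [0.185, -0.395, 0], "rotation": [0, 0, -0.5]}, {"translation": [0.222, -0.474, 0], "rotation": [0, 0, -0.6]}, {"translation": [0.259, -0.553, 0], "rotation": [0, 0, -0.7]}, {"translation": [0.296, -0.632, 0], "rotation": [0, 0, -0.8]}, {"translation": [0.333, -0.711, 0], "rotation": [0, 0, -0.9]}, {"translation": [0.37, -0.79, 0], "rotation": [0, 0, -1]}])

```text
t: 1.82
eef_pos: [0.3922, 0.2463, 0.2515]
ee_rot: [3.141, 0.0, -1.361]
force: [0.5, 0.5, 0.6]
width: 0.0877
gripper_force: 0.0
```

apply_moves(steps=[{"translation": [0.037, -0.079, 0], "rotation": [0, 0, -0.1]}, {"translation": [0.074, -0.158, 0], "rotation": [0, 0, -0.2]}, {"translation": [0.111, -0.237, 0], "rotation": [0, 0, -0.3]}, {"translation": [0.148, -0.316, 0], "rotation": [0, 0, -0.4]}, {"translation": [0.185, -0.395, 0], "rotation": [0, 0, -0.5]}, {"translation": [0.222, -0.474, 0], "rotation": [0, 0, -0.6]}, {"translation": [0.259, -0.553, 0], "rotation": [0, 0, -0.7]}, {"translation": [0.296, -0.632, 0], "rotation": [0, 0, -0.8]}, {"translation": [0.333, -0.711, 0], "rotation": [0, 0, -0.9]}, {"translation": [0.37, -0.79, 0], "rotation": [0, 0, -1]}])

```text
t: 2.65
eef_pos: [0.4847, 0.0488, 0.2515]
ee_rot: [3.141, 0.0, -1.885]
force: [0.6, 0.4, 0.2]
width: 0.0879
gripper_force: 0.0
```

```bash
python3 -c "
from station import *
s=get_state();print(s['t'],s['q'],s['eef_pos'],s['ee_rot'],s['force'])"
```

```text
2.65 [ 5.04882663e-01  2.79649581e-02 -3.48900685e-01 -1.64139812e-04
 -1.19402842e+00 -8.19290916e-01] [0.48470915 0.0488029  0.25148606] [ 3.14141441e+00  3.27841641e-05 -1.88526498e+00] [0.63524183 0.40917247 0.15158266]
```

apply_moves(steps=[{"translation": [0.037, -0.079, 0], "rotation": [0, 0, -0.1]}, {"translation": [0.074, -0.158, 0], "rotation": [0, 0, -0.2]}, {"translation": [0.111, -0.237, 0], "rotation": [0, 0, -0.3]}, {"translation": [0.148, -0.316, 0], "rotation": [0, 0, -0.4]}, {"translation": [0.185, -0.395, 0], "rotation": [0, 0, -0.5]}, {"translation": [0.222, -0.474, 0], "rotation": [0, 0, -0.6]}, {"translation": [0.259, -0.553, 0], "rotation": [0, 0, -0.7]}, {"translation": [0.296, -0.632, 0], "rotation": [0, 0, -0.8]}, {"translation": [0.333, -0.711, 0], "rotation": [0, 0, -0.9]}, {"translation": [0.367, -0.792, 0], "rotation": [0, 0, -1]}])

```text
t: 3.48
eef_pos: [0.5766, -0.1491, 0.2512]
ee_rot: [3.141, -0.0, -2.409]
force: [0.1, -0.2, -0.1]
width: 0.0874
gripper_force: 0.0
```

apply_moves(steps=[{"translation": [0, 0, 0], "rotation": [0, 0, 0]}, {"translation": [0, 0, -0.05], "rotation": [0, 0, 0]}, {"translation": [0, 0, -0.1], "rotation": [0, 0, 0]}, {"translation": [0, 0, -0.15], "rotation": [0, 0, 0]}, {"translation": [0, 0, -0.2], "rotation": [0, 0, 0]}, {"translation": [0, 0, -0.25], "rotation": [0, 0, 0]}, {"translation": [0, 0, -0.3], "rotation": [0, 0, 0]}, {"translation": [0, 0, -0.35], "rotation": [0, 0, 0]}, {"translation": [0, 0, -0.384], "rotation": [0, 0, 0]}, {"translation": [0, 0, -0.384], "rotation": [0, 0, 0]}])

```text
t: 4.32
eef_pos: [0.575, -0.1477, 0.1535]
ee_rot: [3.139, -0.002, -2.406]
force: [-0.5, -0.3, -0.1]
width: 0.0871
gripper_force: 0.0
```

apply_moves(steps=[{"translation": [0, 0, 0], "rotation": [0, 0, 0]}, {"translation": [0, 0, 0], "rotation": [0, 0, 0]}, {"translation": [0, 0, 0], "rotation": [0, 0, 0]}, {"translation": [0, 0, 0], "rotation": [0, 0, 0]}, {"translation": [0, 0, 0], "rotation": [0, 0, 0]}, {"translation": [0, 0, 0], "rotation": [0, 0, 0]}, {"translation": [0, 0, 0], "rotation": [0, 0, 0]}, {"translation": [0, 0, 0], "rotation": [0, 0, 0]}, {"translation": [0, 0, 0], "rotation": [0, 0, 0]}, {"translation": [0, 0, 0], "rotation": [0, 0, 0]}], jaw=1, newtons=30)

```text
t: 5.15
eef_pos: [0.5764, -0.1486, 0.1558]
ee_rot: [-3.141, -0.0, -2.406]
force: [-0.5, -4.3, 2.0]
width: 0.0432
gripper_force: 30.0
```

apply_moves(steps=[{"translation": [-0.019, 0.006, 0], "rotation": [0, 0, 0]}, {"translation": [-0.038, 0.012, 0], "rotation": [0, 0, 0]}, {"translation": [-0.057, 0.018, 0], "rotation": [0, 0, 0]}, {"translation": [-0.076, 0.024, 0], "rotation": [0, 0, 0]}, {"translation": [-0.095, 0.03, 0], "rotation": [0, 0, 0]}, {"translation": [-0.114, 0.036, 0], "rotation": [0, 0, 0]}, {"translation": [-0.133, 0.042, 0], "rotation": [0, 0, 0]}, {"translation": [-0.152, 0.048, 0], "rotation": [0, 0, 0]}, {"translation": [-0.171, 0.054, 0], "rotation": [0, 0, 0]}, {"translation": [-0.19, 0.06, 0], "rotation": [0, 0, 0]}])

```text
t: 5.98
eef_pos: [0.5289, -0.1335, 0.1558]
ee_rot: [-3.141, -0.0, -2.406]
force: [1.9, -5.8, 0.6]
width: 0.0434
gripper_force: 30.0
```

apply_moves(steps=[{"translation": [-0.002, 0.0006, 0], "rotation": [0, 0, 0]}, {"translation": [-0.004, 0.0012, 0], "rotation": [0, 0, 0]}, {"translation": [-0.006, 0.0018, 0], "rotation": [0, 0, 0]}, {"translation": [-0.008, 0.0024, 0], "rotation": [0, 0, 0]}, {"translation": [-0.01, 0.003, 0], "rotation": [0, 0, 0]}, {"translation": [-0.012, 0.0036, 0], "rotation": [0, 0, 0]}, {"translation": [-0.014, 0.0042, 0], "rotation": [0, 0, 0]}, {"translation": [-0.016, 0.0048, 0], "rotation": [0, 0, 0]}, {"translation": [-0.018, 0.0054, 0], "rotation": [0, 0, 0]}, {"translation": [-0.02, 0.006, 0], "rotation": [0, 0, 0]}])

```text
t: 6.82
eef_pos: [0.5243, -0.1321, 0.1558]
ee_rot: [-3.141, -0.0, -2.406]
force: [1.0, -5.6, 1.5]
width: 0.0433
gripper_force: 30.0
```

```bash
python3 -c "
from h import *
crop('top',265,70,150,200,3,'pics/c2.png')
s=get_state();print(s['t'],s['q'],s['eef_pos'],s['force'])"
```

```text
6.8667 [ 1.16474864e-01  1.97245983e-01 -3.85233559e-01  9.03598545e-04
 -9.87983183e-01 -9.52286473e-01] [ 0.52416875 -0.13206541  0.15581419] [ 0.96646467 -5.80490104  0.58669849]
```

View pics/c2.png

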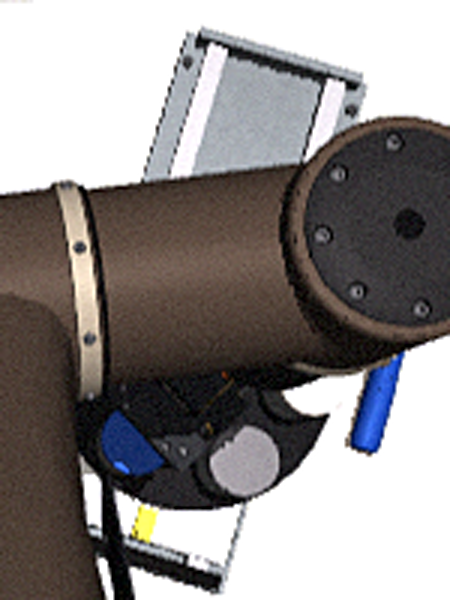

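The carriage front edge (crop ~(160,545)) is close to the stop, and force along the rail is about 2.7 N, so only friction. I'll creep on.

apply_moves(steps=[{"translation": [-0.002, 0.0004, 0], "rotation": [0, 0, 0]}, {"translation": [-0.004, 0.0008, 0], "rotation": [0, 0, 0]}, {"translation": [-0.006, 0.0012, 0], "rotation": [0, 0, 0]}, {"translation": [-0.008, 0.0018, 0], "rotation": [0, 0, 0]}, {"translation": [-0.01, 0.0024, 0], "rotation": [0, 0, 0]}, {"translation": [-0.012, 0.003, 0], "rotation": [0, 0, 0]}, {"translation": [-0.014, 0.0036, 0], "rotation": [0, 0, 0]}, {"translation": [-0.016, 0.0042, 0], "rotation": [0, 0, 0]}, {"translation": [-0.018, 0.0048, 0], "rotation": [0, 0, 0]}, {"translation": [-0.02, 0.005, 0], "rotation": [0, 0, 0]}])

```text
t: 7.7
eef_pos: [0.5194, -0.1306, 0.1558]
ee_rot: [-3.141, 0.0, -2.406]
force: [1.2, -4.7, 1.1]
width: 0.0436
gripper_force: 30.0
```

apply_moves(steps=[{"translation": [-0.002, 0.0006, 0], "rotation": [0, 0, 0]}, {"translation": [-0.004, 0.0012, 0], "rotation": [0, 0, 0]}, {"translation": [-0.006, 0.0018, 0], "rotation": [0, 0, 0]}, {"translation": [-0.008, 0.0024, 0], "rotation": [0, 0, 0]}, {"translation": [-0.01, 0.003, 0], "rotation": [0, 0, 0]}, {"translation": [-0.01, 0.003, 0], "rotation": [0, 0, 0]}, {"translation": [-0.01, 0.003, 0], "rotation": [0, 0, 0]}, {"translation": [-0.01, 0.003, 0], "rotation": [0, 0, 0]}, {"translation": [-0.01, 0.003, 0], "rotation": [0, 0, 0]}, {"translation": [-0.01, 0.003, 0], "rotation": [0, 0, 0]}])

```text
t: 8.53
eef_pos: [0.5193, -0.1304, 0.1558]
ee_rot: [-3.137, 0.003, -2.406]
force: [10.9, -11.1, -7.6]
width: 0.0434
gripper_force: 30.0
```

Home: the motion stopped at x≈0.519 and force along the rail rose to 14 N. Now I'll turn counter-clockwise, easing the sideways load a little.

apply_moves(steps=[{"translation": [-0.001, -0.003, 0], "rotation": [0, 0, 0.1]}, {"translation": [-0.001, -0.003, 0], "rotation": [0, 0, 0.2]}, {"translation": [-0.001, -0.003, 0], "rotation": [0, 0, 0.3]}, {"translation": [-0.001, -0.003, 0], "rotation": [0, 0, 0.4]}, {"translation": [-0.001, -0.003, 0], "rotation": [0, 0, 0.5]}, {"translation": [-0.001, -0.003, 0], "rotation": [0, 0, 0.6]}, {"translation": [-0.001, -0.003, 0], "rotation": [0, 0, 0.7]}, {"translation": [-0.001, -0.003, 0], "rotation": [0, 0, 0.8]}, {"translation": [-0.001, -0.003, 0], "rotation": [0, 0, 0.9]}, {"translation": [-0.001, -0.003, 0], "rotation": [0, 0, 1]}], newtons=40)

```text
t: 9.37
eef_pos: [0.52, -0.1309, 0.1559]
ee_rot: [-3.135, 0.001, -1.879]
force: [16.0, -10.7, -9.1]
width: 0.0435
gripper_force: 40.0
```

apply_moves(steps=[{"translation": [0, 0, 0], "rotation": [0, 0, 0.1]}, {"translation": [0, 0, 0], "rotation": [0, 0, 0.2]}, {"translation": [0, 0, 0], "rotation": [0, 0, 0.3]}, {"translation": [0, 0, 0], "rotation": [0, 0, 0.4]}, {"translation": [0, 0, 0], "rotation": [0, 0, 0.5]}, {"translation": [0, 0, 0], "rotation": [0, 0, 0.6]}, {"translation": [0, 0, 0], "rotation": [0, 0, 0.7]}, {"translation": [0, 0, 0], "rotation": [0, 0, 0.8]}, {"translation": [0, 0, 0], "rotation": [0, 0, 0.9]}, {"translation": [0, 0, 0], "rotation": [0, 0, 1]}])

```text
t: 10.2
eef_pos: [0.5207, -0.131, 0.1559]
ee_rot: [-3.135, -0.003, -1.356]
force: [18.9, -12.0, -12.7]
width: 0.0439
gripper_force: 40.0
```

apply_moves(steps=[{"translation": [0.003, -0.003, 0], "rotation": [0, 0, 0.1]}, {"translation": [0.003, -0.003, 0], "rotation": [0, 0, 0.2]}, {"translation": [0.003, -0.003, 0], "rotation": [0, 0, 0.3]}, {"translation": [0.003, -0.003, 0], "rotation": [0, 0, 0.4]}, {"translation": [0.003, -0.003, 0], "rotation": [0, 0, 0.5]}, {"translation": [0.003, -0.003, 0], "rotation": [0, 0, 0.6]}, {"translation": [0.003, -0.003, 0], "rotation": [0, 0, 0.7]}, {"translation": [0.003, -0.003, 0], "rotation": [0, 0, 0.8]}, {"translation": [0.003, -0.003, 0], "rotation": [0, 0, 0.9]}, {"translation": [0.003, -0.003, 0], "rotation": [0, 0, 1]}])

```text
t: 11.03
eef_pos: [0.5215, -0.1307, 0.1559]
ee_rot: [-3.136, -0.005, -0.832]
force: [17.2, -4.4, -11.0]
width: 0.0432
gripper_force: 40.0
```

apply_moves(steps=[{"translation": [0, 0, 0], "rotation": [0, 0, 0.1]}, {"translation": [0, 0, 0], "rotation": [0, 0, 0.2]}, {"translation": [0, 0, 0], "rotation": [0, 0, 0.3]}, {"translation": [0, 0, 0], "rotation": [0, 0, 0.4]}, {"translation": [0, 0, 0], "rotation": [0, 0, 0.5]}, {"translation": [0, 0, 0], "rotation": [0, 0, 0.6]}, {"translation": [0, 0, 0], "rotation": [0, 0, 0.7]}, {"translation": [0, 0, 0], "rotation": [0, 0, 0.8]}, {"translation": [0, 0, 0], "rotation": [0, 0, 0.9]}, {"translation": [0, 0, 0], "rotation": [0, 0, 1]}])

```text
t: 11.87
eef_pos: [0.5219, -0.1301, 0.1559]
ee_rot: [-3.138, -0.008, -0.308]
force: [17.9, -1.7, -11.8]
width: 0.0434
gripper_force: 40.0
```

apply_moves(steps=[{"translation": [0, 0, 0], "rotation": [0, 0, 0.1]}, {"translation": [0, 0, 0], "rotation": [0, 0, 0.2]}, {"translation": [0, 0, 0], "rotation": [0, 0, 0.3]}, {"translation": [0, 0, 0], "rotation": [0, 0, 0.4]}, {"translation": [0, 0, 0], "rotation": [0, 0, 0.5]}, {"translation": [0, 0, 0], "rotation": [0, 0, 0.6]}, {"translation": [0, 0, 0], "rotation": [0, 0, 0.7]}, {"translation": [0, 0, 0], "rotation": [0, 0, 0.8]}, {"translation": [0, 0, 0], "rotation": [0, 0, 0.8]}, {"translation": [0, 0, 0], "rotation": [0, 0, 0.8]}])

```text
t: 12.7
eef_pos: [0.5221, -0.1295, 0.1559]
ee_rot: [-3.141, -0.009, 0.109]
force: [16.6, 0.5, -10.8]
width: 0.0431
gripper_force: 40.0
```

```bash
python3 -c "
from h import *
crop('top',270,150,130,130,4,'pics/c3.png')
crop('scene',80,120,190,140,4,'pics/s3.png')
s=get_state();print(s['t'],s['q'],s['eef_pos'],s['force'])"
```

```text
12.8 [ 1.21140741e-01  1.88088828e-01 -3.96226568e-01 -8.02771913e-04
 -9.77237231e-01  1.55839925e+00] [ 0.52204629 -0.12941025  0.15590165] [ 16.5604142   1.8296478 -11.1142088]
```

View pics/c3.png

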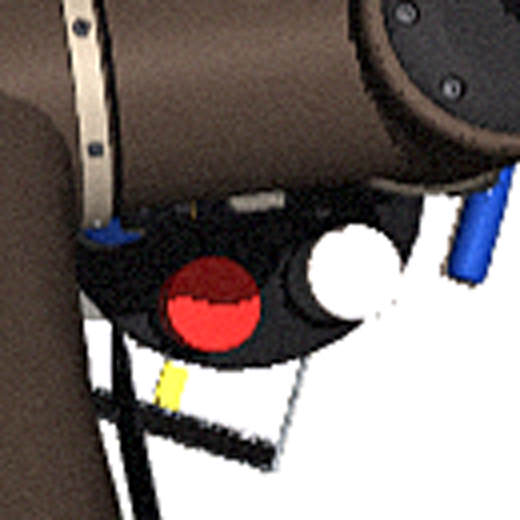

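View pics/s3.png

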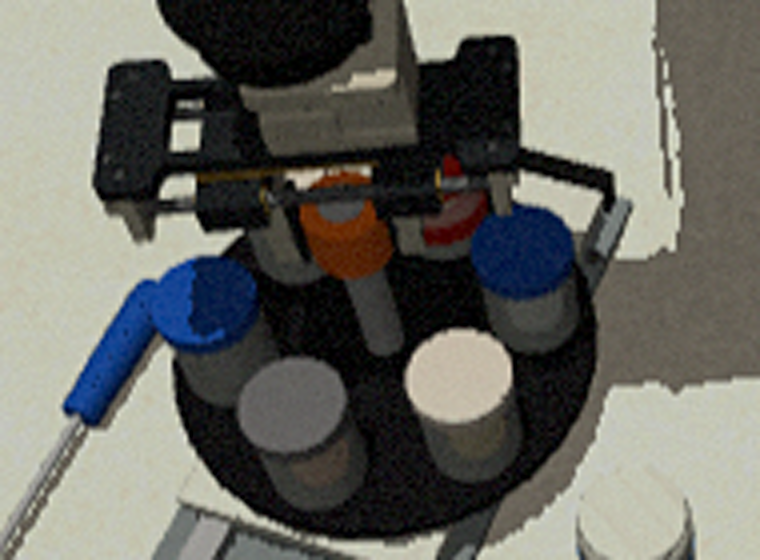

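```bash
python3 - <<'E'
from h import *
from scipy.optimize import least_squares
# index k: jar at angle red - 60k (order: red,blue,white,grey,blue,white clockwise)
obs=[("top",270+212/4,150+304.5/4,0),("top",270+353/4,150+272/4,5),
("scene",80+205/4,120+303/4,4),("scene",80+293/4,120+403/4,3),("scene",80+459/4,120+374/4,2),("scene",80+523/4,120+252/4,1)]
for o in obs: print(o, pix(*o[:3],.129))
for sel,sg in((obs,1),(obs,-1),(obs[:2],1),(obs[:2],-1)):
    pts=[(pix(*o[:3],.129)[:2],o[3]) for o in sel]
    f=lambda p:np.concatenate([p[:2]+.085*np.array([np.cos(p[2]-sg*k*np.pi/3),np.sin(p[2]-sg*k*np.pi/3)])-q for q,k in pts])
    r=least_squares(f,[.52,-.13,np.radians(162)]);print(sg,r.x[:2],np.degrees(r.x[2]),np.abs(r.fun).max())
P=lambda x,y,z:pix("top",270+x/4,150+y/4,z)[:2]
print("pointer",P(171,385,.03))
E
```

```text
('top', 323.0, 226.125, 0) [ 0.43693403 -0.1042185   0.129     ]
('top', 358.25, 218.0, 5) [ 0.45562825 -0.18679568  0.129     ]
('scene', 131.25, 195.75, 4) [ 0.54269502 -0.21013661  0.129     ]
('scene', 153.25, 220.75, 3) [ 0.6020744  -0.15437185  0.129     ]
('scene', 194.75, 213.5, 2) [ 0.58365604 -0.07181743  0.129     ]
('scene', 210.75, 183.0, 1) [ 0.50739408 -0.04516838  0.129     ]
1 [ 0.52139697 -0.12875141] 162.372941651595 0.004210406845871373
-1 [ 0.52139697 -0.12875141] 228.32130894219324 0.1642742652100638
1 [ 0.51807653 -0.12925372] 162.7558698923498 0.00016249749032702654
-1 [ 0.37448575 -0.16176048] 42.75588573373652 0.00016249487670821905
pointer [ 0.38880838 -0.09185475]
```

The red lid is at about (323,226), in line with the pointer at (313,246). The fit gives a red bearing of 162–162.7° against 162.5–163° for the rail and pointer, so I'll trim by +0.6° and settle.

apply_moves(steps=[{"translation": [0, 0, 0], "rotation": [0, 0, 0.01]}, {"translation": [0, 0, 0], "rotation": [0, 0, 0.02]}, {"translation": [0, 0, 0], "rotation": [0, 0, 0.02]}, {"translation": [0, 0, 0], "rotation": [0, 0, 0.02]}, {"translation": [0, 0, 0], "rotation": [0, 0, 0.02]}, {"translation": [0, 0, 0], "rotation": [0, 0, 0.02]}, {"translation": [0, 0, 0], "rotation": [0, 0, 0.02]}, {"translation": [0, 0, 0], "rotation": [0, 0, 0.02]}, {"translation": [0, 0, 0], "rotation": [0, 0, 0.02]}, {"translation": [0, 0, 0], "rotation": [0, 0, 0.02]}])

```text
t: 13.63
eef_pos: [0.522, -0.1294, 0.1559]
ee_rot: [-3.141, -0.009, 0.119]
force: [16.9, 2.1, -10.2]
width: 0.0437
gripper_force: 40.0
```

```bash
python3 -c "
from h import *
s=get_state();print(s['t'],s['eef_pos'],s['ee_rot'],s['force'],s['gripper_force'],abs(s['qd']).max())
crop('top',270,150,130,130,4,'pics/c4.png')"
```

```text
13.6333 [ 0.52202012 -0.12943462  0.15588393] [-3.14089566 -0.00919276  0.118718  ] [ 16.87585756   2.07066888 -10.19958412] 39.99725818634033 0.000749971056531244
```

View pics/c4.png

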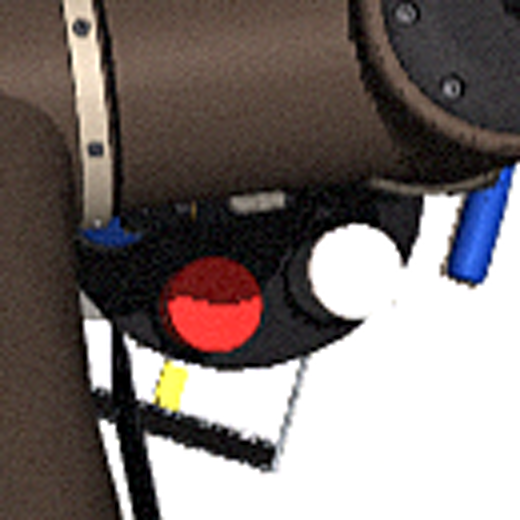

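The red lid at crop (213,304) lines up with the pointer. The carriage is against the stop with about 16 N of push, and the arm is still.

```bash
python3 -c "
from station import *
print(job_done())"
```

```text
the job is handed in; nothing more can be done
None
```

I handed the job in at about 13.6 s: the carriage is home against the stop, the red jar is on the pointer to within about 1° by camera measurement, the gripper still holds the knob, and the can and screwdriver were never approached.

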